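# Shift the marking stop one notch along the staff jig

## Robot

A 6-joint arm with a two-finger parallel gripper is mounted at the origin on the work surface. World frame = base frame: x ahead of the robot, y to its left, z up, the work surface at z = 0. Lengths are in mm, angles in rad, forces in N, time in s.
With the tool pointing down it reaches from about 350 to 850 mm from the base axis. Payload 8.1 kg.
Tool frame: the origin (TCP) lies at the very end of the fingers, on their centre line; the grasp point (between the pads) lies 19 mm behind it; z points along the fingers, y is the line along which they close (so a half turn about z gives the same grasp; the last joint's range is limited). The gripper opens to 93 mm and grips with 3 to 60 N. Pads are 15 mm wide; open, the fingers measure 128 mm over their backs; the gripper's body (75 mm by 188 mm) begins 65 mm behind the grasp point.
Start: joints at [-1.371, 0.13, 1.488, -0, 1.523, -0.085], TCP at [168.599, -575.829, 184.735] pointing down, gripper open.
Joint ranges: [-2.96, 2.96], [-0.89, 2.26], [0.02, 2.5], [-1.34, 4.48], [0, 2.73], [-2.66, 2.66]. Speed limits (rad/s): [2.39, 2.39, 2.79, 3.14, 3.14, 3.14].

## Interface

Orientations are given as [roll, pitch, yaw] about the fixed x, y, z axes, in that order (R = Rz(yaw) Ry(pitch) Rx(roll)).
In Python, from cell import bot gives the robot as it stands.
- The arm moves only by the shell command python3 inch.py [OPENING], which reads ROWS from standard input. ROWS is a JSON list that holds a single list of rows (three levels of brackets), with 1 to 12 rows, each of 4 numbers: dx, dy, dz in mm, then a turn about the tool's z in rad; each row shifts and turns the commanded pose from where the row before left it, along the tool's axes as they then stand; what a row does not reach is not made up. A row lasts 1/8 s, in which the tool goes at most 62.5 mm and 0.188 rad, less where a joint would pass 70% of its speed; a pose out of reach is approached as far as the arm can. OPENING is the opening from 0.0 (shut) to 1.0 (fully open), set as the command begins (- or left out keeps the last). The fingers move at their own pace and stop on an object; the grip force is fixed at half the most. Time passes only in rows, so rows that do not move let the fingers close. It prints the time, the measured TCP pose, the force, the opening and the grip force at its end. Input that does not fit is refused with a message, and nothing moves.
- bot.get_state(): the state, without advancing time (a new reading comes with each control period).
- bot.get_image(name): name is "scene" or "top" or "wrist"; returns the picture (420x560x3 uint8, red, green, blue); there is no depth.
- bot.calibration(name): a dict with "fx", "fy", "cx", "cy" (pixels), "D" ([k1, k2, p1, p2, k3] as OpenCV has them; the pictures are not rectified), "view" (4x4, takes a point from world to camera coordinates). Camera axes: x right, y up, looking along -z (the intrinsics and any distortion apply to the point x, -y, -z); pixel columns grow to the right and rows downward; lengths in mm; the calibration is good to about 2 mm. A picture is of the moment at which its call begins: read the wrist's pose just before it. calibration takes no time and is no camera call; for the wrist camera it gives the pose at the moment of the call.
- bot.close_job(): hands the job in; it is judged then, once.
The state is a dict: "clock": time; "joint_pos": joint angles; "qd": joint speeds; "effort": joint torques, N m; "position": TCP position; "eef_rot": TCP orientation; "force": force on the tool from outside, world axes, zero at the start; "moment": the same for the moment, N m; "width": opening from 0.0 (shut) to 1.0 (fully open); "grip_force": force on a finger pad.
Only numpy, scipy, OpenCV 4.12 (cv2) and the standard library are available. Lean on these libraries where they do the work, as an engineer would, in place of code of your own. Each camera call takes 0.05 s, during which the arm holds its last target. There are 200 camera calls.

## Task

The stop on the sloped rail of the staff jig has to go to its next notch, to the robot's left, for the next mark: squeeze its orange latch tab in against the black grip to free it, slide it along and let it click into that very next notch, locked with the tab sprung fully out again. Then let go and leave the staff in its forks and everything else on the bench where it lies.

Things in the scene. Friction and masses are not known exactly. Their poses are not given: they have to be found in the camera images.
- jig: the staff-marking jig, fixed: wooden base board 160 x 460 x 18 mm with a sloped rail on it (origin: centre of the board's underside, x across it away from the robot, y along it to the robot's left, z up). Two black posts (44 x 22 mm) at (11, +-195) mm with forks reach up to 227 mm.
- rail_top (a point): centre of the top of the dark wooden rail, 330 mm along jig y, 90 mm wide, at (20, 0, 65) mm in the jig frame; axes given are the jig's. It is sloped 35 deg: its top faces up and back to the robot, normal (-0.574, 0, 0.819) in the jig frame. Slope frame = jig axes turned -35 deg about jig y: x up the slope, away from the robot, y = jig y, z the normal.
- grip (a point): on the sliding stop, axes = slope frame: centre of its black grip fin (20 mm thick along slope x, 60 mm along y), 55 mm above the rail's top along the normal; the fin ends 77 mm above the rail. It stands on an aluminium block 62 (x) x 76 (y) mm whose top is 21.5 mm above the rail; a thin red pointer on its upper-slope side.
- stop (a joint): travel of the stop along the rail in m, + to jig +y; about 0 in its first notch. Notches are hidden in the rail. The next lies anywhere from 0.045 to 0.065, not measured; one more 0.050 beyond it. In a notch the stop is locked with 2 mm play each way; between notches it slides with 2 to 5 N. End stop at 0.130.
- tab (a joint): press of the orange latch tab in m, 0 = out, 0.010 = fully in, along slope +x (to the fin). Spring 3.6 N when out, 8 N fully in. Pressed over 0.006 it frees the stop. Let go between notches it stays held in at about 0.006 and the stop can still be pushed along; over a notch it snaps out by itself and the stop locks hard.
- tab_face (a point): centre of the outer face of the orange tab, a plate 50 mm along y, 40 mm high, 8 mm thick, on the fin's lower-slope (robot) side at the height of point grip; face 28 mm from the fin's mid-plane when out, 18 mm pressed in (fin and tab together 38 mm thick out, 28 mm pressed).
- staff: pale wooden staff, 25 mm diameter, 520 mm long, loose in the jig's two forks above the rail, parallel to it (origin: its middle on the axis; length along its y); axis at (11, any, 215) mm in the jig frame, so in the way of a tool that comes straight down on the stop.
- rasp: dark steel rasp bar 12 x 150 x 12 mm, length along its y, lying on the front of the jig's base board, in front of the rail (origin: centre of its underside)
- wax: amber jar, 70 mm diameter, 60 mm high, behind the jig (origin: centre of its underside)
- block: cork sanding block 65 x 110 x 35 mm behind the jig (origin: centre of its underside)
- mallet: mallet lying on the table to the side
- brush: red-handled brush lying on the table to the side
- mug: blue mug, 80 mm across, 90 mm high, at the side
- oil: white bottle, 64 mm diameter, 170 mm high, at the side

How it is judged (in metres and radians):
At the end, for the whole second after the job is handed in: The stop rests locked in the next notch (joint stop between 0.041 and 0.069) with the tab sprung out (joint tab under 0.002), and is at rest; the staff lies at rest in its forks within 20 mm of where it was, and the other things within 30 mm of where they were (value of joint stop between 0.041 and 0.069 m and value of joint tab below 0.002 m and velocity of joint stop between -0.005 and 0.005 m/s and linear speed of staff below 0.02 m/s and not (distance of staff from where it was at the start of the episode above 0.02 m or distance of any of rasp, wax, block, mallet, brush, mug, oil from where it was at the start of the episode above 0.03 m)); the robot touches nothing.
It fails at once if the staff is shifted by more than 20 mm (distance of staff from where it was at the start of the episode above 0.02 m).
It fails at once if another thing on the bench is moved by more than 30 mm (distance of any of rasp, wax, block, mallet, brush, mug, oil from where it was at the start of the episode above 0.03 m).
It also fails if it takes over 48 s, if anything falls off the work surface, if the arm or the gripper's body presses on something with over 40 N, if the wrist force passes 120 N, or if a joint passes its speed limit or range.

## Working session

There is one attempt and no reset: what is moved stays moved. The work goes in short steps, Python scripts to look and compute and a shell command to move; the robot and the scene stay as the last step left them, time stands still between calls to the robot, and variables do not carry over. Pictures are saved under pics/ and viewed, at most 10 in all, crops included, and the job is handed in when it is done.

```bash
ls; mkdir -p pics
python3 - <<'E'
from cell import bot
import cv2,numpy as np
for n in("scene","top"):
    im=bot.get_image(n); cv2.imwrite(f"pics/{n}0.png",im[:,:,::-1])
    c=bot.calibration(n); print(n,{k:np.round(v,3).tolist() for k,v in c.items()})
print(bot.get_state())
E
```

```text
cell.py
inch.py
pics
scene {'fx': 410.999, 'fy': 410.999, 'cx': 278.363, 'cy': 207.812, 'D': [-0.04, 0.0, 0.0, 0.0, 0.0], 'view': [[0.284, 0.959, -0.004, -184.41], [-0.703, 0.211, 0.679, 320.732], [0.652, -0.19, 0.734, -1565.223], [0.0, 0.0, 0.0, 1.0]]}
top {'fx': 479.007, 'fy': 479.007, 'cx': 280.598, 'cy': 199.831, 'D': [-0.059, 0.0, 0.0, 0.0, 0.0], 'view': [[-0.009, -1.0, -0.023, 20.731], [0.991, -0.012, 0.132, -625.684], [-0.133, -0.022, 0.991, -1264.624], [0.0, 0.0, 0.0, 1.0]]}
{'clock': 0.1, 'joint_pos': array([-1.37136390e+00,  1.31114668e-01,  1.48917132e+00,  1.55819948e-05,
        1.52300097e+00, -8.54098141e-02]), 'qd': array([ 0.00098784, -0.00069698, -0.00379892, -0.00068527, -0.00107811,
       -0.00103295]), 'effort': array([ 1.30668468e-03, -5.61341929e+01, -4.93095767e+01,  7.71426922e-02,
        2.90175725e-02, -2.17341255e-05]), 'position': array([ 168.51130318, -575.25171537,  183.77454426]), 'eef_rot': array([-3.13990586e+00, -1.60040135e-04,  2.84841353e-01]), 'force': array([-0.80756088,  0.68534187,  0.7122325 ]), 'moment': array([-0.03785757,  0.00807498,  0.11246839]), 'grip_force': 0.0, 'width': 0.9986222051863454}
```

View pics/scene0.png

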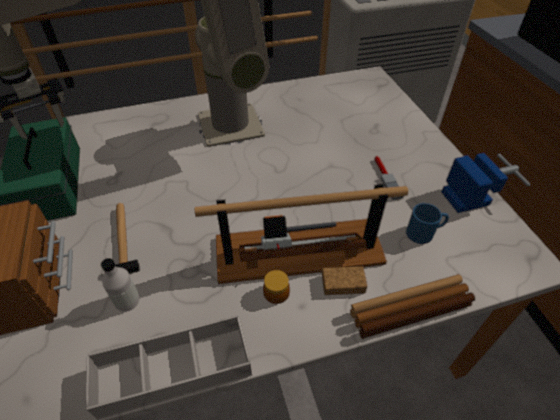

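View pics/top0.png

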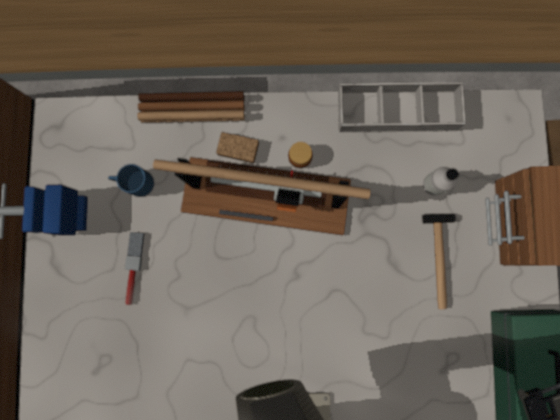

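The pictures show the jig around top-view (265,195), yawed slightly, with the orange tab near top (287,207). The stop's black fin is near scene (274,228). I'll measure from enlarged crops.

Run:
```python
import cv2,numpy as np
t=cv2.imread("pics/top0.png")[140:250,140:390]; s=cv2.imread("pics/scene0.png")[175:290,185:420]
a=cv2.resize(t,None,fx=3,fy=2.7,interpolation=3)[:, :750]; b=cv2.resize(s,(750,300),interpolation=3)
cv2.imwrite("pics/crop.png",np.clip(np.vstack([a,b])*1.6,0,255))
for n in("top0","scene0"):
    h=cv2.cvtColor(cv2.imread(f"pics/{n}.png"),cv2.COLOR_BGR2HSV)
    m=cv2.inRange(h,(4,190,90),(18,255,255)); k,l,st,c=cv2.connectedComponentsWithStats(m)
    print(n,[(st[i].tolist(),c[i].round(1).tolist()) for i in range(1,k) if st[i,4]>15])
```

```text
top0 []
scene0 [][ WARN:0@0.054] global loadsave.cpp:1063 imwrite_ Unsupported depth image for selected encoder is fallbacked to CV_8U.
```

View pics/crop.png

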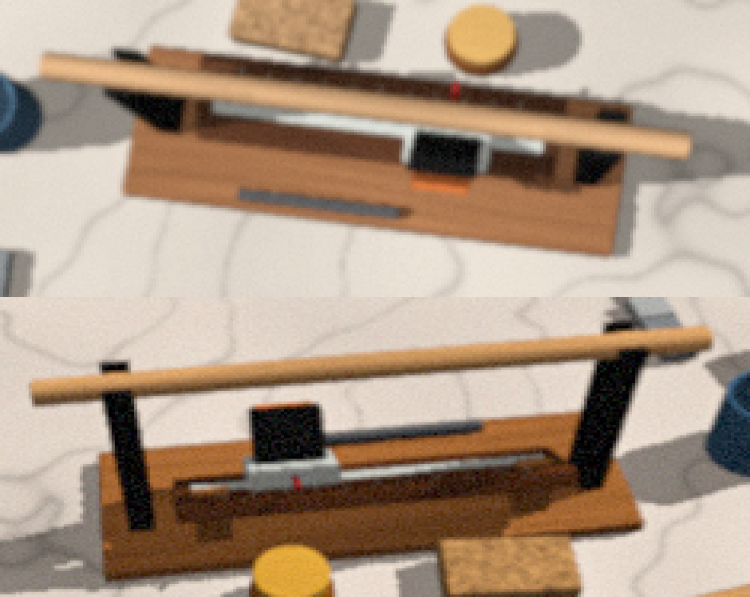

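Crop: the board's front corners are at crop (125,194) and (611,254), and its back corners at (150,47) and (631,103). The staff ends are at (42,66) and (690,146), the black fin spans columns 412–482, and the orange tab strip is at (441,184).

```bash
cat > h.py <<'E'
import cv2,numpy as np
from cell import bot
def ray(c,uv):
    K=np.array([[c["fx"],0,c["cx"]],[0,c["fy"],c["cy"]],[0,0,1]]);V=np.array(c["view"])
    x,y=cv2.undistortPoints(np.array([[uv]],float),K,np.array(c["D"]))[0,0]
    return -V[:3,:3].T@V[:3,3], V[:3,:3].T@np.array([x,-y,-1])
def onz(c,uv,z):
    o,d=ray(c,uv); return o+d*(z-o[2])/d[2]
E
python3 - <<'E'
from h import *
c=bot.calibration("top"); print("cam",ray(c,(0,0))[0].round())
p=lambda u,v,z:onz(c,(140+u/3,140+v/2.7),z).round(1)
for n,u,v,z in [("FL",125,194,18),("FR",611,254,18),("BL",150,47,18),("BR",631,103,18),("staffL",42,66,215),("staffR",690,146,215),("tabTop L",412,186,112),("tabTop R",470,186,112),("fin L",412,172,122),("fin R",482,174,122)]: print(n,p(u,v,z))
c=bot.calibration("scene")
q=lambda u,v,z:onz(c,(185+u*235/750,175+(v-297)*115/300,),z).round(1)
for n,u,v,z in [("tab/fin topR",252,406,130),("fin topL",320,404,130),("FR",102,453,18),("BR",107,580,0),("BL",640,530,0),("stR",35,393,215),("stL",710,340,215)]: print(n,q(u,v,z))
E
```

```text
cam [ 453.  -14. 1336.]
FL [598.5 291.1  18. ]
FR [ 532.1 -157.6   18. ]
BL [753.2 270.3  18. ]
BR [ 687.8 -180.2   18. ]
staffL [692.4 315.2 215. ]
staffR [ 613.9 -200.8  215. ]
tabTop L [593.1  21.4 112. ]
tabTop R [592.5 -28.4 112. ]
fin L [605.3  21.  122. ]
fin R [602.7 -38.6 122. ]
tab/fin topR [607.  -26.3 130. ]
fin topL [620.4  27.6 130. ]
FR [ 538.  -150.2   18. ]
BR [ 687.5 -176.6    0. ]
BL [758.7 273.7   0. ]
stR [ 619.1 -193.1  215. ]
stL [701.8 317.4 215. ]
```

Jig origin is about (643,57), yaw about −0.147, with the stop at jig y about −67. I'll turn the tool and travel to above the front of the tab.

```bash
echo '[[[0, 0, 0, 0.144], [0, 0, 0, 0.144], [0, 0, 0, 0.144], [0, -40, 0, 0], [0, -60, 0, 0], [0, -60, 0, 0], [0, -60, 0, 0], [0, -60, 0, 0], [0, -60, 0, 0], [20, -55, 0, 0], [30, -50, 0, 0], [35, -45, 0, 0]]]' | python3 inch.py 1.0
```

```text
clock: 1.6
position: [325.4, -101.9, 185.0]
eef_rot: [3.141, -0.002, -0.147]
force: [1.4, -0.9, 0.0]
width: 0.997
grip_force: 0.0
```

```bash
echo '[[[40, -27, 0, 0], [40, -27, 0, 0], [40, -27, 0, 0], [40, -27, 0, 0], [30, -20, 0, 0], [15, -8, 0, 0], [0, 0, 0, 0], [0, 0, 0, 0]]]' | python3 inch.py
python3 - <<'E'
from h import *
import json
s=bot.get_state();print(s["position"].round(1),s["eef_rot"].round(3),s["clock"])
c=bot.calibration("wrist");im=bot.get_image("wrist");cv2.imwrite("pics/w1.png",im[:,:,::-1])
json.dump({k:np.array(v).tolist() for k,v in c.items()},open("w1.json","w"));print(ray(c,(280,210)))
E
```

```text
clock: 2.6
position: [546.5, 0.7, 184.3]
eef_rot: [3.141, 0.001, -0.147]
force: [0.9, 0.1, 0.9]
width: 0.997
grip_force: 0.0
[546.5   0.7 184.3] [ 3.141e+00  1.000e-03 -1.470e-01] 2.6
(array([628.13222261, -10.74816194, 384.09826829]), array([-0.30567344,  0.04573119, -0.9511453 ]))
```

View pics/w1.png

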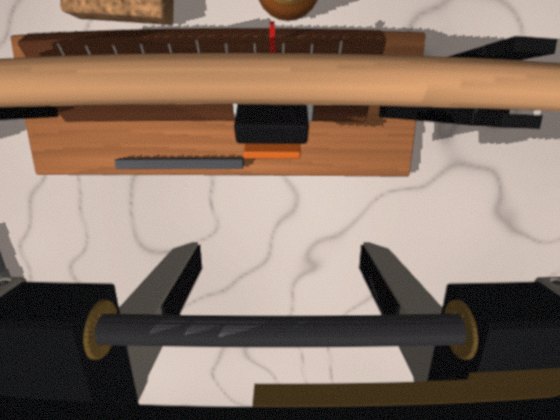

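Wrist view: orange tab strip at columns 243–300, row 155. The fin spans columns 236–309, the board's front edge runs from (36,175) to (410,176), and the fingers are nicely parallel to the jig.

Run:
```python
from h import *
import json
c={k:np.array(v) for k,v in json.load(open("w1.json")).items()}
R=np.array([[.989,-.1465],[.1465,.989]])
for n,u,v,z in [("tabL",243,158,110),("tabR",300,158,110),("finL bot",236,140,122),("finR",309,140,122),("boardL",36,175,18),("boardR",410,176,18),("staff low edge",280,107,210),("fin top back",238,103,134)]:
    p=onz(c,(u,v),z); print(n,p.round(1),"jig",(R@(p[:2]-[643,57])).round(1))
```

```text
tabL [592.3  27.5 110. ] jig [-45.8 -36.6]
tabR [584.9 -22.  110. ] jig [-45.9 -86.7]
finL bot [609.5  28.8 122. ] jig [-29.  -32.8]
finR [600.5 -30.8 122. ] jig [-29.2 -93.1]
boardL [599.6 297.8  18. ] jig [-78.2 231.8]
boardR [ 529.8 -154.2   18. ] jig [ -81.  -225.5]
staff low edge [629.4 -10.9 210. ] jig [ -3.5 -69.2]
fin top back [637.6  20.3 134. ] jig [  0. -37.]
```

Stop centre is at jig y ≈ −62 and the tab's top edge at jig x ≈ −46. I'll descend in front of the staff, straddling the tab.

```bash
echo '[[[15, -4, 0, 0], [12, -4, 0, 0], [0, 0, 20, 0], [0, 0, 30, 0], [0, 0, 30, 0], [0, 0, 14, 0], [0, 0, 6, 0], [3, 0, 0, 0], [4, 0, 0, 0], [4, 0, 0, 0], [0, 0, 0, 0], [0, 0, 0, 0]]]' | python3 inch.py
python3 - <<'E'
from h import *
s=bot.get_state();R=np.array([[.989,-.1465],[.1465,.989]]);print("jig",R@(s["position"][:2]-[643,57]))
im=bot.get_image("wrist");cv2.imwrite("pics/w2.png",im[:,:,::-1])
E
```

```text
clock: 4.15
position: [586.1, 3.2, 84.8]
eef_rot: [-3.142, 0.0, -0.147]
force: [-0.0, 0.8, 0.7]
width: 1.0
grip_force: 0.0
jig [-48.40749089 -61.54160102]
```

View pics/w2.png

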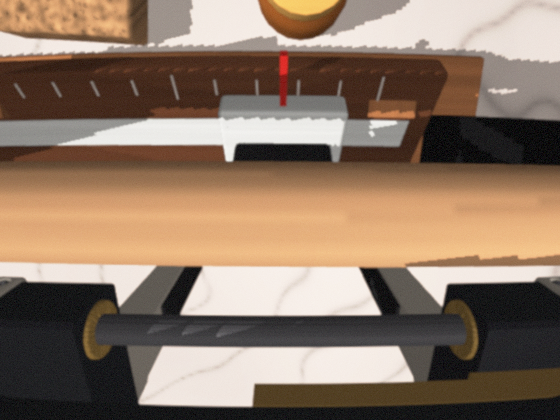

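Pointer at column 284, fingers symmetric around the fin (232–332). I'll close on the tab's edges.

```bash
echo '[[[0, 0, 0, 0], [0, 0, 0, 0], [0, 0, 0, 0], [0, 0, 0, 0], [0, 0, 0, 0], [0, 0, 0, 0]]]' | python3 inch.py 0.0
```

```text
clock: 4.95
position: [586.0, 3.2, 84.7]
eef_rot: [3.142, 0.0, -0.147]
force: [0.9, 0.6, -0.8]
width: 0.406
grip_force: 0.0
```

```bash
echo '[[[0, 0, 0, 0], [0, 0, 0, 0], [0, 0, 0, 0]]]' | python3 inch.py 0.0;  python3 - <<'E'
from h import *
im=bot.get_image("scene");cv2.imwrite("pics/s2.png",np.clip(cv2.resize(im[150:290,185:420,::-1],None,fx=3,fy=3,interpolation=3)*1.5,0,255).astype(np.uint8))
E
```

```text
clock: 5.32
position: [586.0, 3.2, 84.7]
eef_rot: [-3.142, 0.0, -0.147]
force: [-0.5, 0.2, -0.3]
width: 0.082
grip_force: 0.0
```

View pics/s2.png

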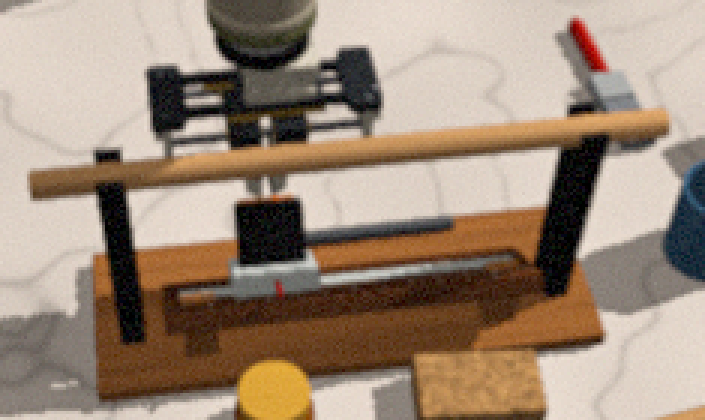

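The scene view shows the fingers closed just in front of the tab, so nothing was gripped. I'll use the closed fingers as a pusher along the slope and watch the force.

```bash
echo '[[[0, 0, 0, 0], [1, 0, -0.7, 0], [1, 0, -0.7, 0], [0, 0, 0, 0]]]' | python3 inch.py; echo '[[[1, 0, -0.7, 0], [1, 0, -0.7, 0], [0, 0, 0, 0]]]' | python3 inch.py;echo '[[[1, 0, -0.7, 0], [1, 0, -0.7, 0], [0, 0, 0, 0]]]' | python3 inch.py
```

```text
clock: 5.88
position: [588.2, 2.9, 86.3]
eef_rot: [-3.142, -0.0, -0.147]
force: [1.0, 0.1, 0.1]
width: 0.005
grip_force: 0.0
clock: 6.25
position: [590.2, 2.6, 87.7]
eef_rot: [-3.142, -0.0, -0.147]
force: [0.1, 0.2, 0.6]
width: 0.006
grip_force: 0.0
clock: 6.62
position: [592.1, 2.3, 89.1]
eef_rot: [3.142, -0.0, -0.147]
force: [-0.3, -0.5, 0.1]
width: 0.005
grip_force: 0.0
```

Run:
```python
from h import *
import json
w={k:np.array(v) for k,v in json.load(open("w1.json")).items()};t=bot.calibration("top")
R=np.array([[.989,-.1465],[.1465,.989]])
for n,im,c in(("top",cv2.imread("pics/top0.png"),t),("w1",cv2.imread("pics/w1.png"),w)):
    b=im.astype(int); m=((b[...,2]>1.8*b[...,1]+10)&(b[...,2]>3.2*b[...,0])&(b[...,2]>110)).astype(np.uint8)
    k,l,st,cc=cv2.connectedComponentsWithStats(m)
    for i in range(1,k):
        if st[i,4]>12: print(n,st[i],cc[i].round(1),[ (z,(R@(onz(c,cc[i],z)[:2]-[643,57])).round(1)) for z in (80,95,110,125)])
im=bot.get_image("wrist");cv2.imwrite("pics/w3.png",im[:,:,::-1])
im=bot.get_image("top");cv2.imwrite("pics/t3.png",cv2.resize(im[100:300,150:400,::-1],None,fx=3,fy=3))
```

```text
w1 [269  23   6  16  74] [271.6  31.3] [(80, array([ 62. , -61.8])), (95, array([ 58.7, -62.2])), (110, array([ 55.4, -62.5])), (125, array([ 52.1, -62.9]))]
w1 [244 144  56  15 749] [271.4 150.7] [(80, array([-43.3, -60.8])), (95, array([-41.4, -61.2])), (110, array([-39.5, -61.6])), (125, array([-37.6, -62. ]))]
```

View pics/t3.png

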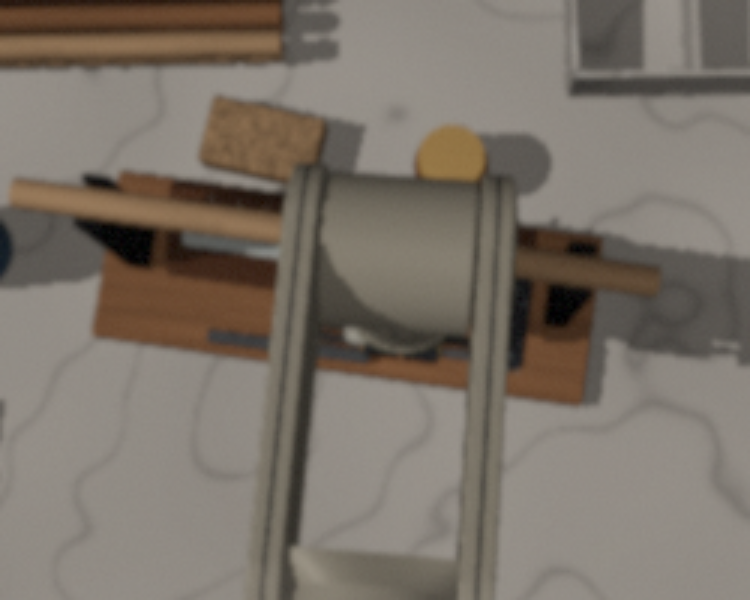

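Top view: the arm hides the stop, and the staff and other things are undisturbed. I'll check the finger geometry against the wrist view.

Run:
```python
from h import *
s=bot.get_state();p=s["position"];Rj=np.array([[.989,.1465],[-.1465,.989]])
def proj(c,P):
    K=np.array([[c["fx"],0,c["cx"]],[0,c["fy"],c["cy"]],[0,0,1]]);V=np.array(c["view"])
    q=V[:3,:3]@P+V[:3,3]; return cv2.projectPoints(np.array([[q[0],-q[1],-q[2]]]),np.zeros(3),np.zeros(3),K,np.array(c["D"]))[0].ravel().round(1)
for n in("wrist","scene"):
    c=bot.calibration(n)
    for dx,dy,dz in[(0,0,0),(7.5,0,0),(-7.5,0,0),(0,0,20),(0,17.5,0),(0,-17.5,0)]:
        d=Rj@[dx,dy]; print(n,(dx,dy,dz),proj(c,p+[d[0],d[1],dz]))
im=bot.get_image("scene");a=np.clip(cv2.resize(im[170:260,245:325,::-1],None,fx=6,fy=6,interpolation=3)*1.5,0,255).astype(np.uint8)
b=cv2.imread("pics/w3.png")[200:420,120:440];b=np.clip(b*1.8,0,255).astype(np.uint8)
o=np.zeros((540,800,3),np.uint8);o[:540,:480]=a;o[:220,480:]=b;cv2.imwrite("pics/mix.png",o)
```

```text
wrist (0, 0, 0) [281.1 234.1]
wrist (7.5, 0, 0) [281.1 223.9]
wrist (-7.5, 0, 0) [281.1 244.1]
wrist (0, 0, 20) [281.2 246.3]
wrist (0, 17.5, 0) [255.7 234.1]
wrist (0, -17.5, 0) [306.5 234.1]
scene (0, 0, 0) [273.2 220.6]
scene (7.5, 0, 0) [273.5 222.7]
scene (-7.5, 0, 0) [272.8 218.5]
scene (0, 0, 20) [273.1 215.7]
scene (0, 17.5, 0) [279.5 219.9]
scene (0, -17.5, 0) [266.8 221.3]
```

View pics/mix.png

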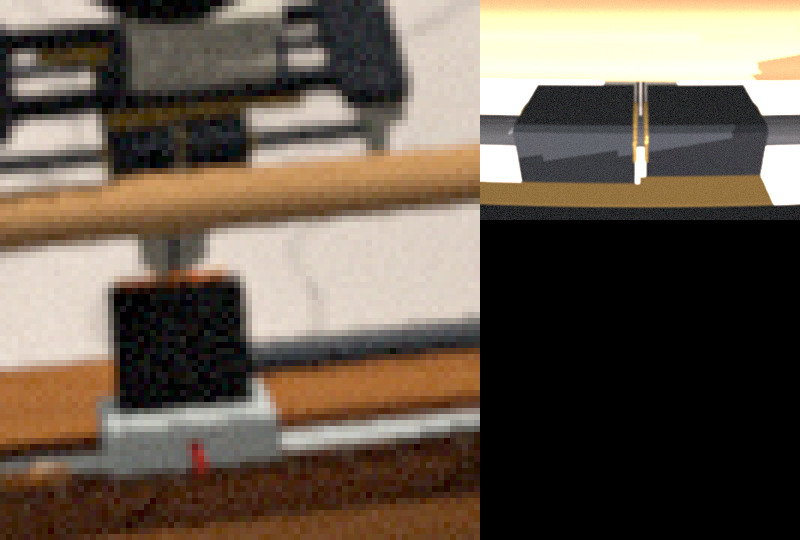

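Scene crop: the fingers (crop columns 150–205) sit just behind the orange tab (135–225, row 275). I'll creep on until contact.

```bash
for i in 1; do echo '[[[1, 0, 0, 0], [0, 0, 0, 0]]]' | python3 inch.py|head -4; done; echo '[[[1, 0, 0, 0], [0, 0, 0, 0]]]' | python3 inch.py|head -4; echo '[[[1, 0, 0, 0], [0, 0, 0, 0]]]' | python3 inch.py|head -4;  python3 - <<'E'
from h import *
s=bot.get_state();print(s["moment"].round(2),s["force"].round(2))
E
```

```text
clock: 7.02
position: [592.9, 2.2, 88.9]
eef_rot: [-3.142, 0.0, -0.147]
force: [-1.1, 0.6, 0.5]
clock: 7.28
position: [593.3, 2.2, 88.7]
eef_rot: [3.142, 0.002, -0.147]
force: [-5.4, 1.4, 2.2]
clock: 7.52
position: [593.5, 2.1, 88.6]
eef_rot: [3.141, 0.003, -0.147]
force: [-7.9, 0.6, 5.1]
[ 0.25  1.6  -0.02] [-7.93  0.55  5.08]
```

Contact came at about jig x −41. Force is −x/+z and moment/force ≈ 200 mm, so it is low on the fingers, meaning the tab, with friction opposing. Next I push along the slope with some lift and check that ratio.

```bash
cat > st.py <<'E'
from h import *
s=bot.get_state();R=np.array([[.989,-.1465],[.1465,.989]]);f=s["force"];m=s["moment"]
F=R@f[:2];print("t",round(s["clock"],2),"jig",(R@(s["position"][:2]-[643,57])).round(1),"z",s["position"][2].round(1),"F",F.round(1),f[2].round(1),"M",(R@m[:2]).round(2),m[2].round(2),"w",round(s["width"],3))
E
echo '[[[0, 0, -1, 0], [0, 0, -1, 0], [0, 0, 0, 0]]]' | python3 inch.py >/dev/null;python3 st.py; echo '[[[0.8, 0, -0.6, 0], [0.8, 0, -0.6, 0], [0, 0, 0, 0]]]' | python3 inch.py>/dev/null;python3 st.py;echo '[[[0.8, 0, -0.6, 0], [0.8, 0, -0.6, 0], [0, 0, 0, 0]]]' | python3 inch.py>/dev/null;python3 st.py
```

```text
t 7.9 jig [-38.7 -61.6] z 91.4 F [ 0.2 -0.8] 0.5 M [ 0.02 -0.01] 0.01 w 0.008
t 8.28 jig [-37.6 -61.5] z 92.3 F [-0.1  0.1] -0.8 M [0.04 0.03] 0.06 w 0.005
t 8.65 jig [-36.1 -61.5] z 93.4 F [-0.5 -1.4] 0.4 M [-0.01 -0.02] 0.04 w 0.006
```

With 2 mm of lift the contact vanished, so the fingertips were riding on the tab's top edge. The visible finger ends in w1 also sit about 20 mm above the nominal TCP. I'll back out, go about 24 mm lower and retry the edge grip.

```bash
echo '[[[-6, 0, -1, 0], [-10, 0, 0, 0], [-8, 0, 0, 0], [0, 0, 10, 0], [0, 0, 10, 0], [0, 0, 10, 0], [0, 0, 2, 0], [0, 0, 0, 0]]]' | python3 inch.py 1.0; python3 st.py; echo '[[[4, 0, 0, 0], [4, 0, 0, 0], [2, 0, 0, 0], [0, 0, 0, 0], [0, 0, 0, 0], [0, 0, 0, 0], [0, 0, 0, 0]]]' | python3 inch.py;python3 st.py
```

```text
clock: 9.65
position: [574.2, 4.9, 62.0]
eef_rot: [3.142, 0.001, -0.147]
force: [-0.4, -0.5, -0.3]
width: 0.817
grip_force: 0.0
t 9.65 jig [-60.4 -61.6] z 62.0 F [-0.3 -0.5] -0.3 M [-0.01  0.03] -0.03 w 0.817
clock: 10.52
position: [584.2, 3.5, 62.3]
eef_rot: [3.142, 0.0, -0.147]
force: [0.7, -0.4, -0.4]
width: 1.003
grip_force: 0.0
t 10.53 jig [-50.3 -61.5] z 62.3 F [ 0.8 -0.3] -0.4 M [0.01 0.03] 0.05 w 1.003
```

```bash
echo '[[[1.5, 0, 0, 0], [0, 0, 0, 0], [0, 0, 0, 0], [0, 0, 0, 0], [0, 0, 0, 0], [0, 0, 0, 0]]]' | python3 inch.py 0.0; echo '[[[0, 0, 0, 0], [0, 0, 0, 0]]]' | python3 inch.py; python3 st.py
```

```text
clock: 11.28
position: [585.7, 3.2, 62.4]
eef_rot: [3.142, 0.0, -0.147]
force: [-0.3, -0.7, -0.0]
width: 0.523
grip_force: 30.0
clock: 11.52
position: [585.7, 3.2, 62.3]
eef_rot: [3.142, 0.0, -0.147]
force: [-0.2, 0.3, 0.6]
width: 0.523
grip_force: 30.0
t 11.53 jig [-48.8 -61.6] z 62.3 F [-0.2  0.3] 0.6 M [-0.06  0.07] 0.02 w 0.523
```

The tab is gripped by its edges (0.523 ≈ 49 mm, 30 N). Now I press along the slope.

```bash
echo '[[[0.8, 0, -0.6, 0], [0.8, 0, -0.6, 0], [0.8, 0, -0.6, 0], [0, 0, 0, 0]]]' | python3 inch.py >/dev/null;python3 st.py; echo '[[[0.8, 0, -0.6, 0], [0.8, 0, -0.6, 0], [0.8, 0, -0.6, 0], [0, 0, 0, 0]]]' | python3 inch.py >/dev/null;python3 st.py;echo '[[[0.8, 0, -0.6, 0], [0.8, 0, -0.6, 0], [0, 0, 0, 0]]]' | python3 inch.py>/dev/null;python3 st.py
```

```text
t 12.03 jig [-46.9 -61.6] z 63.8 F [-5.4 -1.2] -1.3 M [-0.15  0.86] 0.03 w 0.522
t 12.53 jig [-44.6 -61.6] z 65.4 F [-5.2 -1.6] -3.3 M [-0.14  0.98] -0.02 w 0.52
t 12.9 jig [-43.2 -61.6] z 66.4 F [-5.7 -1.3] -3.0 M [-0.15  1.02] -0.02 w 0.528
```

```bash
echo '[[[0.8, 0, -0.6, 0], [0.8, 0, -0.6, 0], [0, 0, 0, 0]]]' | python3 inch.py >/dev/null;python3 st.py; echo '[[[0, -1, 0, 0], [0, -2, 0, 0], [0, -2, 0, 0], [0, 0, 0, 0]]]' | python3 inch.py >/dev/null;python3 st.py
```

```text
t 13.28 jig [-42.2 -61.6] z 67.2 F [-7.  -0.8] -4.0 M [-0.18  1.19] 0.03 w 0.527
t 13.78 jig [-42.1 -56.5] z 67.2 F [-6.7 -0.5] -3.2 M [-0.05  1.14] 0.02 w 0.518
```

```bash
echo '[[[0, -3, 0, 0], [0, -3, 0, 0], [0, -3, 0, 0], [0, -3, 0, 0]]]' | python3 inch.py >/dev/null;python3 st.py
python3 - <<'E'
from h import *
for n,im in(("w2",cv2.imread("pics/w2.png")[:,:,::-1]),("now",bot.get_image("wrist"))):
    b=im.astype(int);m=(b[...,0]>110)&(b[...,1]<50)&(b[...,2]<60);ys,xs=np.nonzero(m);print(n,len(xs),xs.mean(),ys.mean())
E
```

```text
t 14.28 jig [-42.1 -44.7] z 67.2 F [-7.1 -1.5] -4.3 M [-0.26  1.09] -0.01 w 0.523
w2 385 283.14805194805194 75.62597402597403
now 468 281.47222222222223 84.1025641025641
```

The pointer moved with the gripper, so the stop is free (about 17 mm travelled). I'll carry it to 30 mm, loosen the grip, and push the rest with the right finger.

```bash
echo '[[[0, -3, 0, 0], [0, -3, 0, 0], [0, -3, 0, 0], [0, -3, 0, 0], [0, 0, 0, 0]]]' | python3 inch.py >/dev/null;python3 st.py; echo '[[[0, 0, 0, 0], [0, 0, 0, 0], [0, 0, 0, 0], [0, 0, 0, 0]]]' | python3 inch.py 0.62 >/dev/null;python3 st.py;  echo '[[[0, -2, 0, 0], [0, -2, 0, 0], [0, -2, 0, 0], [0, -2, 0, 0], [0, 0, 0, 0]]]' | python3 inch.py >/dev/null;python3 st.py
```

```text
t 14.95 jig [-42.  -32.3] z 67.1 F [-5.5 -0.3] -4.1 M [-0.03  1.04] -0.0 w 0.527
t 15.45 jig [-40.  -32.5] z 69.0 F [-0.1  0.7] -0.4 M [0.13 0.12] 0.02 w 0.619
t 16.07 jig [-40.4 -24.4] z 68.6 F [ 1.6 -2.6] 2.8 M [-0.52 -0.24] 0.01 w 0.623
```

```bash
echo '[[[-1.5, -2, 0, 0], [0, -2, 0, 0], [0, -2, 0, 0], [0, -2, 0, 0], [0, 0, 0, 0]]]' | python3 inch.py >/dev/null;python3 st.py;for i in 1; do echo '[[[0, -1.5, 0, 0], [0, -1.5, 0, 0], [0, 0, 0, 0]]]' | python3 inch.py >/dev/null;python3 st.py; echo '[[[0, -1.5, 0, 0], [0, -1.5, 0, 0], [0, 0, 0, 0]]]' | python3 inch.py >/dev/null;python3 st.py;echo '[[[0, -1.5, 0, 0], [0, -1.5, 0, 0], [0, 0, 0, 0]]]' | python3 inch.py >/dev/null;python3 st.py; done
```

```text
t 16.7 jig [-42.6 -16.4] z 68.2 F [-1.8 -1.8] 0.8 M [-0.42  0.37] -0.06 w 0.622
t 17.07 jig [-42.4 -13.4] z 68.2 F [-0.9 -3.4] 1.0 M [-0.44  0.35] -0.12 w 0.622
t 17.45 jig [-42.3 -10.3] z 68.2 F [-2.2 -2.5] -0.3 M [-0.39  0.37] -0.08 w 0.619
t 17.82 jig [-41.8  -7. ] z 68.5 F [ 0.  -0.7] -1.2 M [-0.04  0.08] -0.01 w 0.622
```

The force dropped at about 50 mm, which is probably the snap. I'll check with a small further push and the pointer.

```bash
echo '[[[0, -1.5, 0, 0], [0, 0, 0, 0]]]' | python3 inch.py >/dev/null;python3 st.py;echo '[[[0, -1.5, 0, 0], [0, 0, 0, 0]]]' | python3 inch.py >/dev/null;python3 st.py;echo '[[[0, -1, 0, 0], [0, 0, 0, 0]]]' | python3 inch.py >/dev/null;python3 st.py
```

```text
t 18.07 jig [-41.9  -5.7] z 68.5 F [-0.3 -0.2] -1.1 M [-0.07 -0.03] -0.01 w 0.619
t 18.32 jig [-42.   -4.4] z 68.5 F [ 0.6 -1.7] 0.3 M [-0.13 -0.11] 0.0 w 0.622
t 18.57 jig [-42.1  -3.9] z 68.5 F [ 0.4 -2.5] 0.7 M [-0.57 -0.13] 0.02 w 0.622
```

```bash
echo '[[[0, -1.5, 0, 0], [0, 0, 0, 0]]]' | python3 inch.py >/dev/null;python3 st.py;echo '[[[0, -1.5, 0, 0], [0, 0, 0, 0]]]' | python3 inch.py >/dev/null;python3 st.py
```

```text
t 18.82 jig [-42.1  -3.5] z 68.5 F [-0.  -7.6] 1.7 M [-1.42 -0.04] -0.01 w 0.622
t 19.07 jig [-42.2  -3.1] z 68.4 F [ -1.2 -12. ] 2.7 M [-2.32  0.12] -0.12 w 0.621
```

Locked hard (12 N without motion). I'll back off, open, retreat forward and up, then inspect.

```bash
echo '[[[0, 3, 0, 0], [0, 3, 0, 0], [0, 1, 0, 0], [0, 0, 0, 0], [0, 0, 0, 0], [0, 0, 0, 0], [0, 0, 0, 0]]]' | python3 inch.py 1.0 >/dev/null;python3 st.py; echo '[[[-5, 0, 0, 0], [-10, 0, 0, 0], [-15, 0, 0, 0], [-15, 0, 0, 0], [0, 0, -25, 0], [0, 0, -40, 0], [0, 0, -40, 0], [0, 0, -20, 0], [0, 0, 0, 0], [0, 0, 0, 0]]]' | python3 inch.py
python3 - <<'E'
from h import *
c=bot.calibration("wrist");im=bot.get_image("wrist");cv2.imwrite("pics/w9.png",im[:,:,::-1])
R=np.array([[.989,-.1465],[.1465,.989]])
b=im.astype(int);m=((b[...,0]>1.8*b[...,1]+10)&(b[...,0]>3.2*b[...,2])&(b[...,0]>110)).astype(np.uint8)
k,l,st,cc=cv2.connectedComponentsWithStats(m)
for i in range(1,k):
    if st[i,4]>12: print(st[i],cc[i].round(1)); x,y,w,h,_=st[i]; print([(R@(onz(c,uv,110)[:2]-[643,57])).round(1) for uv in((x,y+h-1),(x+w,y+h-1))])
E
```

```text
t 19.95 jig [-42.2  -7.5] z 68.3 F [ 0.2 -0.3] -0.0 M [0.07 0.02] -0.04 w 1.0
clock: 21.2
position: [554.5, 62.3, 191.3]
eef_rot: [3.141, 0.003, -0.147]
force: [0.1, -0.7, -0.6]
width: 0.997
grip_force: 0.0
[279  23   6  15  60] [281.6  30.2]
[array([51.3, -6.3]), array([ 51.3, -11.2])]
[253 141  55  15 780] [280.2 148.1]
[array([-45.4,  17.2]), array([-45.5, -32.1])]
```

View pics/w9.png

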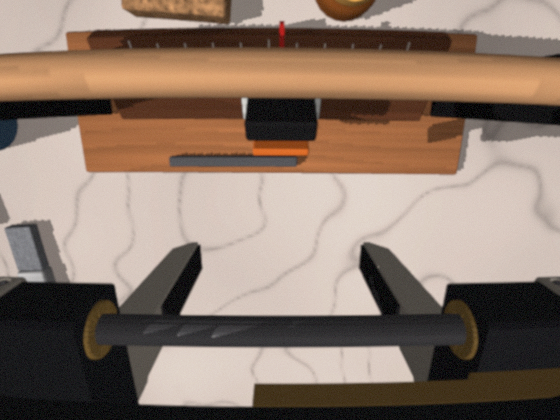

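The stop has moved about 54 mm. The tab's outer edge is at jig x −45.4, against −45.8 before, so it is fully sprung out (strip at columns 253–308, row 148). The staff and rasp are in place.

```bash
python3 -c "
from cell import bot
print(bot.close_job())"
```

```text
the job is handed in; nothing more can be done
None
```

The stop is locked in the next notch, about 54 mm along, with the tab sprung fully out. The robot is clear, the staff and rasp looked undisturbed in the last picture, and the job is handed in; no verdict was shown.

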